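# Put the handpiece away in the touch-latch case

## Robot

A 6-joint arm with a two-finger parallel gripper is mounted at the origin on the work surface. World frame = base frame: x ahead of the robot, y to its left, z up, the work surface at z = 0. Lengths are in m, angles in rad, forces in N, time in s.
With the tool pointing down it reaches from about 0.35 to 0.725 m from the base axis. Payload 4.3 kg.
Tool frame: the origin (TCP) lies on the centre line of the jaws, within the pads' length; the fingertips stand ahead of it and the grasp point (between the pads) lies 11 mm behind it (robot.tcp_to_tips is the z of the fingertips in the tool frame, in m); z points along the fingers, y is the line along which they close (so a half turn about z gives the same grasp; the last joint's range is limited). The gripper opens to 85 mm and grips with 20 to 120 N. Pads are 22 mm wide; open, the fingers measure 114 mm over their backs; the gripper's body (76 mm by 85 mm) begins 54 mm behind the grasp point. The pads swing forward as they close: fully open they stand 13 mm farther back than shut.
Start: joints at [-1.365, 0.377, 0.081, 1.274, 0, 1.46], TCP at [0.179, -0.547, 0.239] pointing down, gripper open.
Joint ranges: [-2.72, 2.72], [-0.84, 1.66], [-1.02, 1.22], [-1.77, 2.12], [-1.37, 1.28], [-3.14, 3.14]. Speed limits (rad/s): [2.57, 2.57, 3.14, 3.14, 3.14, 3.14].

## Interface

Orientations are given as a unit quaternion [w, x, y, z].
In Python, from station import robot, eyes gives the robot as it stands. The module is installed in compiled form; this text tells all that it offers.
- The arm moves only by the tool move_arm, never from a script. Its argument "motion" is a list of rows, each an object with "xyz": the shift along the tool's x, y, z in units of 30 mm (1.0 is 30 mm), a list of three; "rot": the turn, a rotation vector about the tool's x, y, z in units of 6 degrees (1.0 is 6 degrees), a list of three; "claw": the gripper's target within -1 to 1 (shut at 1, half-way at 0, fully open at -1). In form: [{"xyz": [x, y, z], "rot": [ax, ay, az], "claw": claw}, ...]. A call has exactly 8 rows; each row is the pose to reach, as a shift and turn from the pose commanded when the call began, along the tool's axes at that moment; what a row does not reach only later rows make up. A row lasts 1/12 s, in which the tool goes at most 41.7 mm and 7.16 degrees, less where a joint would pass 70% of its speed; a pose out of reach is approached as far as the arm can. A call with a gripper value outside its range is refused whole. The fingers move at their own pace and stop on an object; "squeeze" is the grip in N (left out, the last holds). Time passes only in rows, so rows that repeat a pose let the fingers close, or fill a call up. It gives the time, the measured TCP pose, the force, the opening and the grip force at its end, in the units of the state.
- robot.state(): the state, without advancing time (a new reading comes with each control period).
- eyes.camera(name): name is "scene" or "top"; returns a dict with "color" (384x512x3 uint8, red, green, blue), "fx", "fy", "cx", "cy" (pixels), "k1" (the pictures are not rectified: a ray, as slopes to the right and down, at radius r is drawn at 1 + k1 r^2 times it, then the intrinsics apply), "extrinsics" (4x4, takes a point from world to camera coordinates). Camera axes: x right, y up, looking along -z (the intrinsics and any distortion apply to the point x, -y, -z); pixel columns grow to the right and rows downward; lengths in m; the calibration is good to about 2 mm. A picture is of the moment at which its call begins. There is no depth.
- robot.sign_off(): hands the job in; it is judged then, once.
The state is a dict: "time": time; "joint_positions": joint angles; "joint_vel": joint speeds; "effort": joint torques, N m; "eef_pos": TCP position; "ee_rot": TCP orientation; "wrist_force": force on the tool from outside, world axes, zero at the start; "wrist_torque": the same for the moment, N m; "grip_width": finger opening in m; "grip_force": force on a finger pad.
Only numpy, scipy, OpenCV 4.12 (cv2) and the standard library are available. Lean on these libraries where they do the work, as an engineer would, in place of code of your own. Each camera call takes 0.05 s, during which the arm holds its last target. There are 200 camera calls.

## Task

Press the front edge of the case's thin metal lid gently until its push-push latch lets go and the lid springs fully open, then lay the loose handpiece down in the rests inside (do not drop it), slim nose towards the hinge, barrel flat on the pad. Then swing the lid shut and press its front edge gently until the latch catches, so that the lid stays shut by itself. Do not bend the lid, and leave the other things on the bench where they are.

Things in the scene. Friction and masses are not known exactly. Their poses are not given: they have to be found in the camera images.
- case: Wooden case screwed to the bench, 180 x 140 mm, walls 6 mm: end walls (across x) 52 mm tall, hinge-side wall (+y) 42 mm, front wall (-y) 32 mm, inner floor 6 mm above the bench. Origin: centre of its underside; x along the hinge, +y towards the hinge, -y towards the front (the lid's free edge), z up. The hinge, a steel barrel, is on the robot's left; at the front a gap shows under the lid.
- case_hinge (a point): Middle of the hinge line, in the case frame (0, 66, 48) mm. The hinge runs along the case's x axis; the lid swings about it.
- rest (a point): Where the middle of the barrel belongs, in the case frame (-30, -21.5, 22) mm; axes as the case's. The barrel lies along y, nose to +y, on a rubber pad whose top is 10 mm above the bench; up to 10 mm either way along y will do. Room beside the barrel for fingers: about 42 mm to the end wall (-x), 36 mm to the latch housing (+x).
- cheeks (a point): Midway between two wooden cheeks 18 mm apart that take the nose, in the case frame (-30, 26, 26) mm, at their tops. Another pair, 30 mm apart, at (-30, -47, 26) takes the barrel, which does not fit the narrow pair. All are 10 mm thick and 10 mm long along y, tops 26 mm above the bench.
- latch (a point): Middle of the top of the dark steel latch housing inside the case, in the case frame (42, -47, 36) mm; it is 48 mm along x, 26 mm along y, its top 36 mm above the bench. Press down to the stop and let go: a latched lid is freed, an open one is latched level. Turning back before the stop may leave it as it was.
- lid: Thin aluminium lid, 164 mm along the hinge, 3 mm thick, free edge 138 mm from the hinge line. Origin on the hinge line at the middle of its underside; x along the hinge, -y to the free edge, z out of the outer face. Starts latched, level. Freed, a damped spring opens it in 1 to 3 s to 2.0 rad (115 degrees). To shut it, push its edge or outer face from beyond the hinge, 3 to 5 N.
- lid_edge (a point): Middle of the lid's free edge, on the outer face, 138 mm from the hinge line. 51 mm above the bench when latched; with the lid fully open about 172 mm above the bench and 60 mm beyond the hinge line.
- lid_front (a point): Place to press: on the lid's outer face, mid-length, 126 mm from the hinge line, 51 mm above the bench when latched. Here the lid gives 6 to 12 mm against 3 to 5 N of spring, then meets a firm stop, where the latch trips. The stop's depth differs from case to case and cannot be seen, only felt: 10 N is plenty; over 25 N from the robot bends the lid.
- handpiece: Loose tool handpiece, about 160 g, 104 mm long, on the bench. Black octagonal barrel with steel bands, 24 mm across flats, 64 mm long; slim steel nose, 13 mm across, 40 mm long. Origin: centre of the barrel's underside; x along the axis towards the nose, z up. It lies on one flat, so two flats stand upright at its sides.
- handpiece_mid (a point): Middle of the barrel, on its axis, 12 mm above the underside: the place to grip.
- handpiece_nose (a point): Tip of the nose, on the axis, 72 mm from the barrel's middle.
- file: Bystander, not to be disturbed: flat steel file with a light round wooden handle, 190 mm long.
- hammer: Bystander, not to be disturbed: small hammer.
- mandrel: Bystander, not to be disturbed: tapered steel ring mandrel with a square dark wooden grip, 220 mm long.
- jar: Bystander, not to be disturbed: green glass jar with a steel cap, 56 mm across, 70 mm tall.
- doming_block: Bystander, not to be disturbed: 45 mm brass cube with round dimples.
- bur_cup: Bystander, not to be disturbed: small open brass cup, 48 mm across, 35 mm tall.
- ring_blank: Bystander, not to be disturbed: plain brass ring, 26 mm across, 8 mm tall.
Mind the look-alikes: they are no part of the job. Of the things that look like the handpiece, take the one that is nearest to the robot's base at the start.

How it is judged:
On the way, in this order (a step that is already met when the one before it is completed fails the run):
1. The latch is freed and the lid has sprung open (y of lid_front in the frame of case above 0.06 m and z of lid_front in the frame of case above 0.12 m), for 0.1 s.
2. The handpiece lies in its rests, let go, the lid still open (all of step 1 and x of handpiece_mid in the frame of rest between -0.006 and 0.006 m and y of handpiece_mid in the frame of rest between -0.013 and 0.013 m and z of handpiece_mid in the frame of rest between -0.004 and 0.004 m and y of handpiece_nose in the frame of rest above 0.05 m and contact force between the fingers and handpiece below 0.05 N and linear speed of handpiece below 0.02 m/s), for 0.2 s.
At the end, for the whole second after the job is handed in: The lid is shut and held by the latch alone, its front point 51 mm (47.5 to 54.5) above the case's underside, at rest; the handpiece lies still in the rests, nose to the hinge, barrel middle within 6 mm across, 13 mm along and 4 mm in height of its place (x of handpiece_mid in the frame of rest between -0.006 and 0.006 m and y of handpiece_mid in the frame of rest between -0.013 and 0.013 m and z of handpiece_mid in the frame of rest between -0.004 and 0.004 m and y of handpiece_nose in the frame of rest above 0.05 m and z of lid_front in the frame of case between 0.0475 and 0.0545 m and y of lid_front in the frame of case below 0 m and linear speed of handpiece below 0.02 m/s and angular speed of lid below 0.05 rad/s); the robot touches nothing.
It fails at once if The robot pressed the lid with more than 25 N (contact force between any of the fingers, the arm and lid above 25 N).
It fails at once if The handpiece was dropped (linear speed of handpiece above 0.7 m/s and contact force between the fingers and handpiece below 0.05 N).
It fails at once if A bystander was moved by more than 30 mm (distance of any of file, hammer, mandrel, jar, doming_block, bur_cup, ring_blank from where it was at the start of the episode above 0.03 m).
It also fails if it takes over 72 s, if anything falls off the work surface, if the arm or the gripper's body presses on something with over 40 N, if the wrist force passes 120 N, or if a joint passes its speed limit or range.

## Working session

There is one attempt and no reset: what is moved stays moved. The work goes in short steps, Python scripts to look and compute and a tool call to move; the robot and the scene stay as the last step left them, time stands still between calls to the robot, and variables do not carry over. Pictures are saved under pics/ and viewed, at most 10 in all, crops included, and the job is handed in when it is done.

Besides the shell and the picture viewer there is one more tool, called as name(argument=value, ...), one argument or row to a line, values as JSON. move_arm: Moves the arm, as the interface text tells. Its arguments: {"type":"object","properties":{"motion":{"type":"array","items":{"type":"object","properties":{"xyz":{"type":"array","items":{"type":"number"}},"rot":{"type":"array","items":{"type":"number"}},"claw":{"type":"number"}}}},"squeeze":{"type":"number"}},"required":["motion"]}

```bash
mkdir -p pics; cat > h.py <<'E'
import numpy as np, cv2
from station import robot, eyes
from scipy.spatial.transform import Rotation as R
def snap(n,tag):
    c=eyes.camera(n); np.savez(f'{tag}.npz',**{k:np.array(c[k]) for k in c})
    cv2.imwrite(f'pics/{tag}.png',cv2.resize(c['color'][:,:,::-1],None,fx=1.5,fy=1.5,interpolation=cv2.INTER_CUBIC)); return c
def ray(c,u,v):
    K=np.array([[c['fx'],0,c['cx']],[0,c['fy'],c['cy']],[0,0,1]],float)
    p=cv2.undistortPoints(np.array([[[u,v]]],float),K,np.array([0,0,0,0,0.])) [0,0]
    d=p.copy()
    for _ in range(20): d=p/(1+float(c['k1'])*(d@d))
    E=np.array(c['extrinsics']); r=E[:3,:3].T@np.array([d[0],-d[1],-1]); o=-E[:3,:3].T@E[:3,3]
    return o,r/np.linalg.norm(r)
def atz(c,u,v,z):
    o,r=ray(c,u,v); return o+r*(z-o[2])/r[2]
def tri(rs):
    A=sum(np.eye(3)-np.outer(r,r) for o,r in rs); b=sum((np.eye(3)-np.outer(r,r))@o for o,r in rs); x=np.linalg.solve(A,b)
    return x,[np.linalg.norm(np.cross(x-o,r)) for o,r in rs]
def proj(c,P):
    E=np.array(c['extrinsics']); q=E[:3,:3]@np.array(P)+E[:3,3]; d=np.array([q[0],-q[1]])/-q[2]; d=d*(1+float(c['k1'])*(d@d))
    return d*[c['fx'],c['fy']]+[c['cx'],c['cy']]
E
python3 - <<'E'
from h import *
for n in('scene','top'):
    c=snap(n,n+'0'); print(n,c['fx'],c['k1'],-np.array(c['extrinsics'])[:3,:3].T@np.array(c['extrinsics'])[:3,3])
s=robot.state(); print(s, robot.tcp_to_tips)
E
```

```text
scene 457.0259531050126 -0.11214515692742515 [ 1.12156738 -1.14626053  1.44773216]
top 431.81969802413084 0.02572931200142007 [ 0.44264132 -0.21091613  1.3098637 ]
{'time': 0.1, 'joint_positions': array([-1.36530310e+00,  3.78005514e-01,  7.97673412e-02,  1.27441267e+00,
        1.58853970e-05,  1.46048072e+00]), 'joint_vel': array([ 0.00074381, -0.0015497 ,  0.00412617, -0.00146853, -0.00046523,
       -0.0008078 ]), 'effort': array([ 1.59266845e-03, -4.64691138e+01,  2.70583409e+01,  1.20333937e-02,
       -1.27234125e-04, -1.39985069e-06]), 'eef_pos': array([ 0.17847015, -0.54599553,  0.23844849]), 'ee_rot': array([-9.26587960e-04,  9.87558556e-01,  1.57248967e-01, -3.61768391e-05]), 'wrist_force': array([ 0.52339671, -0.01896577,  0.0497119 ]), 'wrist_torque': array([ 0.05495917,  0.04058952, -0.06836143]), 'grip_force': 0.0, 'grip_width': 0.08567092044049406} 0.008
```

View pics/top0.png

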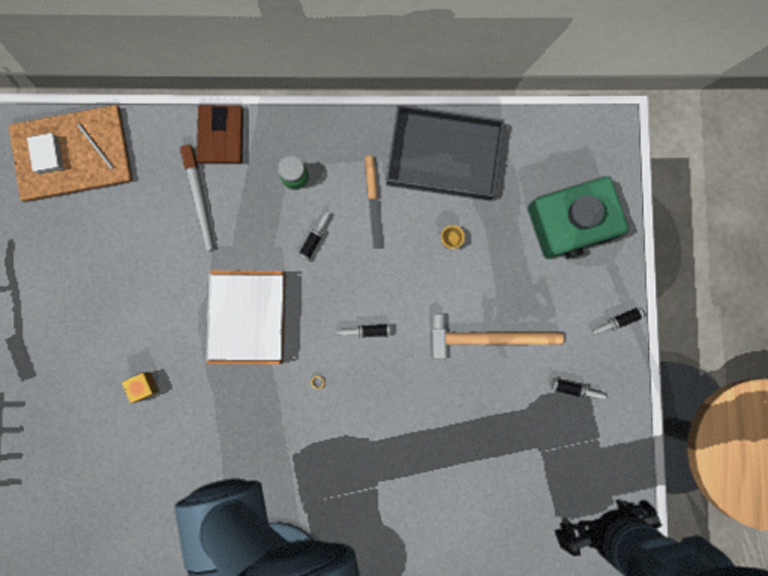

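View pics/scene0.png

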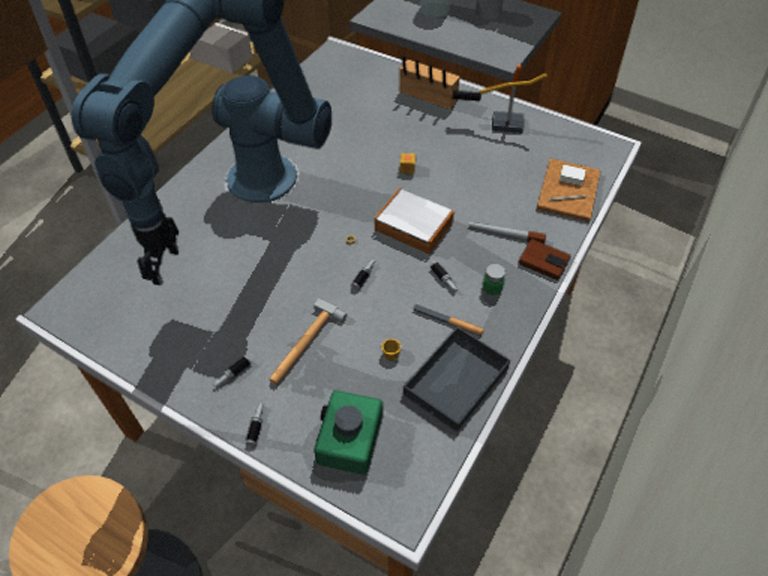

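The top view shows four handpiece look-alikes, at (317,235), (365,330), (575,388) and (620,320) in the 1.5x picture. The case is at (245,317). Next I'll work out their distances from the base and confirm with enlarged crops.

```bash
python3 - <<'E'
from h import *
T=dict(np.load('top0.npz'));S=dict(np.load('scene0.npz'))
for p in((317,235),(365,330),(575,388),(620,320)):
    q=atz(T,p[0]/1.5,p[1]/1.5,.012); print(p,q.round(3),np.hypot(*q[:2]).round(3))
a=cv2.resize(T['color'][165:260,125:275,::-1],None,fx=5,fy=5,interpolation=cv2.INTER_CUBIC)
cv2.imwrite('pics/tc.png',a)   # u=125+x/5, v=165+y/5
b=cv2.resize(S['color'][115:205,220:320,::-1],None,fx=6,fy=6,interpolation=cv2.INTER_CUBIC)
cv2.imwrite('pics/sc.png',b)
E
```

```text
(317, 235) [ 0.668 -0.081  0.012] 0.673
(365, 330) [ 0.476 -0.178  0.012] 0.508
(575, 388) [ 0.36  -0.595  0.012] 0.695
(620, 320) [ 0.495 -0.689  0.012] 0.848
```

View pics/tc.png

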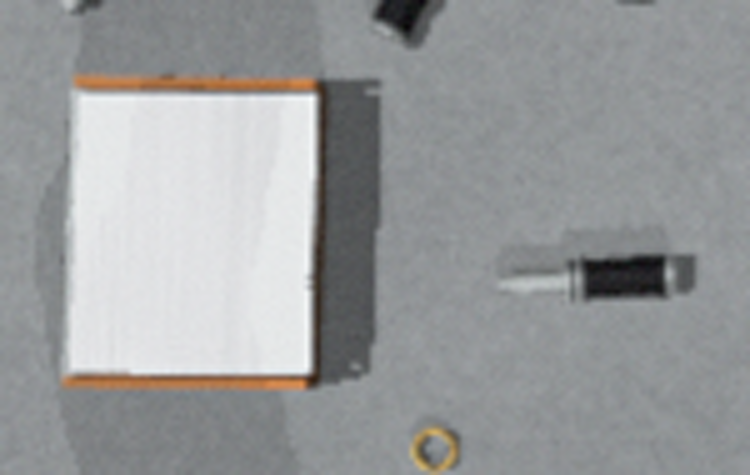

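View pics/sc.png

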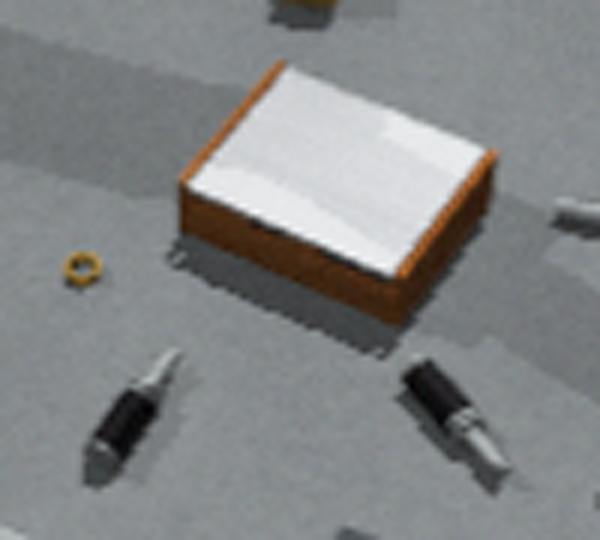

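The handpiece meant is the one at (365,330), 0.51 m from the base and so the nearest. The others are 0.67, 0.70 and 0.85 m away. The crops show it whole, with nose to +y: tip at crop (498,285), barrel from 570 to 672. Next I'll fit the case and handpiece from both views.

```bash
python3 - <<'E'
from h import *
from scipy.optimize import least_squares as ls
T=dict(np.load('top0.npz'));S=dict(np.load('scene0.npz'))
t=lambda x,y:(125+x/5,165+y/5); s=lambda x,y:(220+x/6,115+y/6)
C=[(90,-70),(90,70),(-90,-70),(-90,70)]
pt=[(320,80),(75,76),(313,388),(62,387)]; ps=[(405,280),(497,152),(180,183),(278,62)]
for (a,b),p,q in zip(C,pt,ps): print(a,b,[np.round(v,4) for v in tri([ray(T,*t(*p)),ray(S,*s(*q))])])
def f(v):
    c,k=np.cos(v[2]),np.sin(v[2]); r=[]
    for (a,b),p,q in zip(C,pt,ps):
        P=[v[0]+(a*c-b*k)/1e3,v[1]+(a*k+b*c)/1e3,v[3]]
        r+=list(proj(T,P)-t(*p))+list(proj(S,P)-s(*q))
    return np.array(r)
o=ls(f,[.5,.07,0,.052]);print('case x y yaw ztop',o.x,o.fun.round(1))
for n,p,q in(('tip',(498,285),(178,350)),('shoulder top',(572,279),(150,390)),):
    print(n,tri([ray(T,*t(*p)),ray(S,*s(*q))]))
for p in((498,285),(572,279),(621,278),(671,275)): print(atz(T,*t(*p),.02))
x,y,a,z=o.x
for n,P in dict(lidfront=(0,-60),edge=(0,-72),hinge=(0,66),rest=(-30,-21.5),cheeks=(-30,26)).items():
    print(n,np.round([x+(P[0]*np.cos(a)-P[1]*np.sin(a))/1e3,y+(P[0]*np.sin(a)+P[1]*np.cos(a))/1e3],4))
E
```

```text
90 -70 [array([ 0.5937, -0.0159,  0.0433]), array([0.0047, 0.0047])]
90 70 [array([0.5947, 0.1265, 0.0426]), array([0.0027, 0.0027])]
-90 -70 [array([ 0.4138, -0.0144,  0.0431]), array([0.0047, 0.0047])]
-90 70 [array([0.4133, 0.13  , 0.0402]), array([0.0028, 0.0028])]
case x y yaw ztop [ 0.50291633  0.05541154 -0.00948278  0.04304369] [-1.1 -0.8 -1.4  0.1  0.  -0.4 -1.1  0.3 -1.2 -0.8 -1.3 -0.1  0.5 -0.8
 -1.   0.2]
tip (array([ 0.4738522 , -0.11865979,  0.00362737]), [np.float64(0.004660221471726443), np.float64(0.0046602214717265025)])
shoulder top (array([ 0.47771954, -0.16306588,  0.00953521]), [np.float64(0.005289196066600354), np.float64(0.005289196066600311)])
[ 0.46973401 -0.12252829  0.02      ]
[ 0.47317591 -0.16651868  0.02      ]
[ 0.47369504 -0.19568816  0.02      ]
[ 0.47540427 -0.22547852  0.02      ]
lidfront [ 0.5023 -0.0046]
edge [ 0.5022 -0.0166]
hinge [0.5035 0.1214]
rest [0.4727 0.0342]
cheeks [0.4732 0.0817]
```

```bash
cat > fit.py <<'E'
from h import *
from scipy.optimize import least_squares as ls
T=dict(np.load('top0.npz'));S=dict(np.load('scene0.npz'))
t=lambda x,y:(125+(x+.5)/5-.5,165+(y+.5)/5-.5); s=lambda x,y:(220+(x+.5)/6-.5,115+(y+.5)/6-.5)
C=[(90,-70),(90,70),(-90,-70),(-90,70)]
pt=[(320,80),(75,76),(313,388),(62,387)]; ps=[(405,280),(497,152),(180,183),(278,62)]
def run(useT,useS,z=.052):
    def f(v):
        c,k=np.cos(v[2]),np.sin(v[2]); r=[]
        for (a,b),p,q in zip(C,pt,ps):
            P=[v[0]+(a*c-b*k)/1e3,v[1]+(a*k+b*c)/1e3,z or v[3]]
            if useT:r+=list(proj(T,P)-t(*p))
            if useS:r+=list(proj(S,P)-s(*q))
        return np.array(r)
    o=ls(f,[.5,.07,0,.052]);print(o.x.round(4),o.fun.round(1))
run(1,1,None);run(1,1);run(1,0);run(0,1)
print([atz(T,*t(*p),.018).round(4) for p in((498,285),(572,279),(621,278),(671,275))])
print([atz(S,*s(*p),z).round(4) for p,z in(((178,350),.012),((150,390),.022))])
st=robot.state();print(proj(T,st['eef_pos'])*1.5,proj(S,st['eef_pos'])*1.5)
E
python3 fit.py
```

```text
[ 0.5031  0.0554 -0.0095  0.0462] [-0.9 -0.6 -0.9  0.   0.2 -0.2 -0.5  0.2 -0.9 -0.4 -0.9 -0.2  0.6 -0.5
 -0.5  0.1]
[ 0.5035  0.0535 -0.0096  0.052 ] [-0.5 -0.9 -1.  -0.6  0.3 -0.5 -0.6 -0.4 -0.6 -0.5 -1.1 -0.8  0.7 -0.6
 -0.6 -0.6]
[ 0.5016  0.0534 -0.0123  0.052 ] [-0.4 -0.2  0.4  0.  -0.7  0.2  0.7  0. ]
[ 0.5082  0.0522 -0.0021  0.052 ] [ 0.1 -0.   0.2  0.  -0.3 -0.  -0.   0. ]
[array([ 0.471 , -0.1212,  0.018 ]), array([ 0.4744, -0.1653,  0.018 ]), array([ 0.4749, -0.1945,  0.018 ]), array([ 0.4766, -0.2243,  0.018 ])]
[array([ 0.4786, -0.1207,  0.012 ]), array([ 0.4849, -0.1674,  0.022 ])]
[590.70738141 511.95404166] [166.35956156 268.27584252]
```

```bash
cat >> h.py <<'E'
def plan(pos,p=0.,tilt=0.):
    """shift/turn in move units from present pose to world pos, tool y at angle p (rad), tool tilted about world x"""
    s=robot.state(); q=np.roll(s['ee_rot'],-1); A=R.from_quat(q)
    c,k=np.cos(p),np.sin(p); B=R.from_euler('x',tilt)*R.from_matrix(np.array([[-k,c,0],[c,k,0],[0,0,-1]]).T)
    d=(A.inv()).apply(np.array(pos)-s['eef_pos'])/.03; r=(A.inv()*B).as_rotvec()/np.radians(6)
    print('t',round(s['time'],2),'tcp',s['eef_pos'].round(4),'F',s['wrist_force'].round(2),'q6',s['joint_positions'].round(2),'g',round(s['grip_width'],4)); print('xyz',d.round(3),'rot',r.round(2))
E
python3 -c "
from h import *
plan([.505,-.007,.10],0)"
```

```text
t 0.1 tcp [ 0.1785 -0.546   0.2384] F [ 0.52 -0.02  0.05] q6 [-1.37  0.38  0.08  1.27  0.    1.46] g 0.0857
xyz [ 15.925 -13.689   4.644] rot [-1.000e-02 -1.000e-02 -1.198e+01]
```

move_arm(
  motion=[
    {"xyz": [15.9,-13.7,4.6],"rot": [0,0,-12],"claw": 1},
    {"xyz": [15.9,-13.7,4.6],"rot": [0,0,-12],"claw": 1},
    {"xyz": [15.9,-13.7,4.6],"rot": [0,0,-12],"claw": 1},
    {"xyz": [15.9,-13.7,4.6],"rot": [0,0,-12],"claw": 1},
    {"xyz": [15.9,-13.7,4.6],"rot": [0,0,-12],"claw": 1},
    {"xyz": [15.9,-13.7,4.6],"rot": [0,0,-12],"claw": 1},
    {"xyz": [15.9,-13.7,4.6],"rot": [0,0,-12],"claw": 1},
    {"xyz": [15.9,-13.7,4.6],"rot": [0,0,-12],"claw": 1},
  ],
  squeeze=40,
)

```text
time: 0.77
eef_pos: [0.3473, -0.2659, 0.1673]
ee_rot: [-0.0, 0.79, 0.614, -0.0]
wrist_force: [0.1, 0.2, 0.3]
grip_width: 0.0002
grip_force: 0.0
```

```bash
python3 -c "
from h import *
plan([.505,-.007,.10],0)"
```

```text
t 0.77 tcp [ 0.3473 -0.2659  0.1673] F [0.15 0.19 0.26] q6 [-0.8   0.14 -0.43  1.    0.    1.02] g 0.0002
xyz [9.661 2.963 2.244] rot [-0.   -0.   -2.38]
```

move_arm(
  motion=[
    {"xyz": [9.66,2.96,2.25],"rot": [0,0,-2.38],"claw": 1},
    {"xyz": [9.66,2.96,2.25],"rot": [0,0,-2.38],"claw": 1},
    {"xyz": [9.66,2.96,2.25],"rot": [0,0,-2.38],"claw": 1},
    {"xyz": [9.66,2.96,2.25],"rot": [0,0,-2.38],"claw": 1},
    {"xyz": [9.66,2.96,2.25],"rot": [0,0,-2.38],"claw": 1},
    {"xyz": [9.66,2.96,2.25],"rot": [0,0,-2.38],"claw": 1},
    {"xyz": [9.66,2.96,2.25],"rot": [0,0,-2.38],"claw": 1},
    {"xyz": [9.66,2.96,2.25],"rot": [0,0,-2.38],"claw": 1},
  ],
)

```text
time: 1.43
eef_pos: [0.5072, -0.006, 0.0991]
ee_rot: [-0.001, 0.708, 0.706, 0.0]
wrist_force: [-1.0, -0.3, 0.2]
grip_width: -0.0003
grip_force: 0.0
```

```bash
python3 -c "
from h import *
plan([.505,-.007,.06],0)"
```

```text
t 1.43 tcp [ 0.5072 -0.006   0.0991] F [-1.03 -0.28  0.2 ] q6 [-0.14  0.33 -0.36  0.87  0.    1.43] g -0.0003
xyz [-0.037 -0.073  1.304] rot [-0.   -0.02 -0.02]
```

move_arm(
  motion=[
    {"xyz": [0,0,0.4],"rot": [0,0,0],"claw": 1},
    {"xyz": [0,0,0.8],"rot": [0,0,0],"claw": 1},
    {"xyz": [0,0,1.0],"rot": [0,0,0],"claw": 1},
    {"xyz": [0,0,1.1],"rot": [0,0,0],"claw": 1},
    {"xyz": [0,0,1.2],"rot": [0,0,0],"claw": 1},
    {"xyz": [0,0,1.3],"rot": [0,0,0],"claw": 1},
    {"xyz": [0,0,1.4],"rot": [0,0,0],"claw": 1},
    {"xyz": [0,0,1.45],"rot": [0,0,0],"claw": 1},
  ],
)

```text
time: 2.1
eef_pos: [0.5064, -0.0104, 0.0572]
ee_rot: [0.0, 0.709, 0.705, 0.0]
wrist_force: [-0.4, -0.5, 2.7]
grip_width: 0.0002
grip_force: 1.6
```

```bash
python3 -c "
from h import *
plan([.505,-.007,.06],0)"
```

```text
t 2.1 tcp [ 0.5064 -0.0104  0.0572] F [-0.4  -0.55  2.72] q6 [-0.15  0.38 -0.42  0.77 -0.    1.43] g 0.0002
xyz [ 0.113 -0.047 -0.092] rot [ 0.01  0.   -0.06]
```

move_arm(
  motion=[
    {"xyz": [0,0,0.02],"rot": [0,0,0],"claw": 1},
    {"xyz": [0,0,0.04],"rot": [0,0,0],"claw": 1},
    {"xyz": [0,0,0.06],"rot": [0,0,0],"claw": 1},
    {"xyz": [0,0,0.08],"rot": [0,0,0],"claw": 1},
    {"xyz": [0,0,0.1],"rot": [0,0,0],"claw": 1},
    {"xyz": [0,0,0.11],"rot": [0,0,0],"claw": 1},
    {"xyz": [0,0,0.11],"rot": [0,0,0],"claw": 1},
    {"xyz": [0,0,0.11],"rot": [0,0,0],"claw": 1},
  ],
)

```text
time: 2.77
eef_pos: [0.5064, -0.0102, 0.0537]
ee_rot: [0.0, 0.709, 0.705, -0.0]
wrist_force: [-0.1, -2.1, 2.8]
grip_width: -0.0001
grip_force: 1.6
```

move_arm(
  motion=[
    {"xyz": [0,0,0.01],"rot": [0,0,0],"claw": 1},
    {"xyz": [0,0,0.02],"rot": [0,0,0],"claw": 1},
    {"xyz": [0,0,0.03],"rot": [0,0,0],"claw": 1},
    {"xyz": [0,0,0.04],"rot": [0,0,0],"claw": 1},
    {"xyz": [0,0,0.04],"rot": [0,0,0],"claw": 1},
    {"xyz": [0,0,0.04],"rot": [0,0,0],"claw": 1},
    {"xyz": [0,0,0.04],"rot": [0,0,0],"claw": 1},
    {"xyz": [0,0,0.04],"rot": [0,0,0],"claw": 1},
  ],
)

```text
time: 3.43
eef_pos: [0.5063, -0.01, 0.0525]
ee_rot: [0.0, 0.709, 0.705, 0.0]
wrist_force: [0.6, -2.3, 3.1]
grip_width: 0.0001
grip_force: 1.7
```

Still on the spring, so I'll keep pressing in small steps.

move_arm(
  motion=[
    {"xyz": [0,0,0.01],"rot": [0,0,0],"claw": 1},
    {"xyz": [0,0,0.02],"rot": [0,0,0],"claw": 1},
    {"xyz": [0,0,0.03],"rot": [0,0,0],"claw": 1},
    {"xyz": [0,0,0.04],"rot": [0,0,0],"claw": 1},
    {"xyz": [0,0,0.04],"rot": [0,0,0],"claw": 1},
    {"xyz": [0,0,0.04],"rot": [0,0,0],"claw": 1},
    {"xyz": [0,0,0.04],"rot": [0,0,0],"claw": 1},
    {"xyz": [0,0,0.04],"rot": [0,0,0],"claw": 1},
  ],
)

```text
time: 4.1
eef_pos: [0.5063, -0.0099, 0.0513]
ee_rot: [0.0, 0.709, 0.705, 0.0]
wrist_force: [1.0, -1.4, 3.6]
grip_width: 0.0002
grip_force: 1.7
```

move_arm(
  motion=[
    {"xyz": [0,0,0.01],"rot": [0,0,0],"claw": 1},
    {"xyz": [0,0,0.02],"rot": [0,0,0],"claw": 1},
    {"xyz": [0,0,0.03],"rot": [0,0,0],"claw": 1},
    {"xyz": [0,0,0.04],"rot": [0,0,0],"claw": 1},
    {"xyz": [0,0,0.04],"rot": [0,0,0],"claw": 1},
    {"xyz": [0,0,0.04],"rot": [0,0,0],"claw": 1},
    {"xyz": [0,0,0.04],"rot": [0,0,0],"claw": 1},
    {"xyz": [0,0,0.04],"rot": [0,0,0],"claw": 1},
  ],
)

```text
time: 4.77
eef_pos: [0.5063, -0.0099, 0.0501]
ee_rot: [0.0, 0.709, 0.705, 0.0]
wrist_force: [1.7, -1.9, 2.5]
grip_width: 0.0002
grip_force: 1.7
```

move_arm(
  motion=[
    {"xyz": [0,0,0.01],"rot": [0,0,0],"claw": 1},
    {"xyz": [0,0,0.02],"rot": [0,0,0],"claw": 1},
    {"xyz": [0,0,0.03],"rot": [0,0,0],"claw": 1},
    {"xyz": [0,0,0.04],"rot": [0,0,0],"claw": 1},
    {"xyz": [0,0,0.04],"rot": [0,0,0],"claw": 1},
    {"xyz": [0,0,0.04],"rot": [0,0,0],"claw": 1},
    {"xyz": [0,0,0.04],"rot": [0,0,0],"claw": 1},
    {"xyz": [0,0,0.04],"rot": [0,0,0],"claw": 1},
  ],
)

```text
time: 5.43
eef_pos: [0.5061, -0.0098, 0.0488]
ee_rot: [-0.0, 0.709, 0.705, 0.0]
wrist_force: [2.0, -1.2, 3.5]
grip_width: -0.0
grip_force: 1.7
```

move_arm(
  motion=[
    {"xyz": [0,0,0.01],"rot": [0,0,0],"claw": 1},
    {"xyz": [0,0,0.02],"rot": [0,0,0],"claw": 1},
    {"xyz": [0,0,0.03],"rot": [0,0,0],"claw": 1},
    {"xyz": [0,0,0.04],"rot": [0,0,0],"claw": 1},
    {"xyz": [0,0,0.04],"rot": [0,0,0],"claw": 1},
    {"xyz": [0,0,0.04],"rot": [0,0,0],"claw": 1},
    {"xyz": [0,0,0.04],"rot": [0,0,0],"claw": 1},
    {"xyz": [0,0,0.04],"rot": [0,0,0],"claw": 1},
  ],
)

```text
time: 6.1
eef_pos: [0.5062, -0.0098, 0.0479]
ee_rot: [0.0, 0.709, 0.705, 0.0]
wrist_force: [1.1, -1.0, 6.6]
grip_width: -0.0004
grip_force: 3.1
```

move_arm(
  motion=[
    {"xyz": [0,0,0.01],"rot": [0,0,0],"claw": 1},
    {"xyz": [0,0,0.02],"rot": [0,0,0],"claw": 1},
    {"xyz": [0,0,0.03],"rot": [0,0,0],"claw": 1},
    {"xyz": [0,0,0.03],"rot": [0,0,0],"claw": 1},
    {"xyz": [0,0,0.03],"rot": [0,0,0],"claw": 1},
    {"xyz": [0,0,0.03],"rot": [0,0,0],"claw": 1},
    {"xyz": [0,0,0.03],"rot": [0,0,0],"claw": 1},
    {"xyz": [0,0,0.03],"rot": [0,0,0],"claw": 1},
  ],
)

```text
time: 6.77
eef_pos: [0.5062, -0.0098, 0.0474]
ee_rot: [0.0, 0.709, 0.705, 0.0]
wrist_force: [1.0, -0.8, 8.5]
grip_width: -0.0003
grip_force: 4.5
```

move_arm(
  motion=[
    {"xyz": [0,0,-0.4],"rot": [0,0,0],"claw": 1},
    {"xyz": [-0.7,0,-1.3],"rot": [0,0,0],"claw": 1},
    {"xyz": [-1.7,0,-2.0],"rot": [0,0,0],"claw": 1},
    {"xyz": [-2.9,-0.3,-2.5],"rot": [0,0,0],"claw": 1},
    {"xyz": [-4.1,-0.6,-2.7],"rot": [0,0,0],"claw": -0.2},
    {"xyz": [-5.3,-0.9,-2.7],"rot": [0,0,0],"claw": -0.2},
    {"xyz": [-6.2,-1.0,-2.7],"rot": [0,0,-0.5],"claw": -0.2},
    {"xyz": [-6.2,-1.0,-2.7],"rot": [0,0,-0.5],"claw": -0.2},
  ],
)

```text
time: 7.43
eef_pos: [0.4729, -0.1994, 0.1268]
ee_rot: [-0.001, 0.692, 0.722, -0.001]
wrist_force: [0.7, -0.8, 0.7]
grip_width: 0.0479
grip_force: 0.0
```

```bash
python3 - <<'E'
from h import *
plan([.477,-.195,.06],.054)
T=snap('top','top1');S=snap('scene','scene1')
s=robot.state();print(proj(T,s['eef_pos']),proj(S,s['eef_pos']))
a=cv2.resize(T['color'][140:270,120:290,::-1],None,fx=4,fy=4,interpolation=cv2.INTER_CUBIC)
b=cv2.resize(S['color'][90:220,200:340,::-1],None,fx=4,fy=4,interpolation=cv2.INTER_CUBIC)
cv2.imwrite('pics/m1.png',cv2.resize(np.hstack([a[:,:],b])[:, :],None,fx=.64,fy=.64,interpolation=cv2.INTER_AREA))
E
```

```text
t 7.43 tcp [ 0.4729 -0.1994  0.1268] F [ 0.72 -0.81  0.7 ] q6 [-0.52  0.32 -0.3   0.95 -0.    1.01] g 0.0479
xyz [0.141 0.148 2.227] rot [-0.03  0.   -0.11]
[248.65666816 219.85615699] [237.47863592 166.01634934]
```

View pics/m1.png

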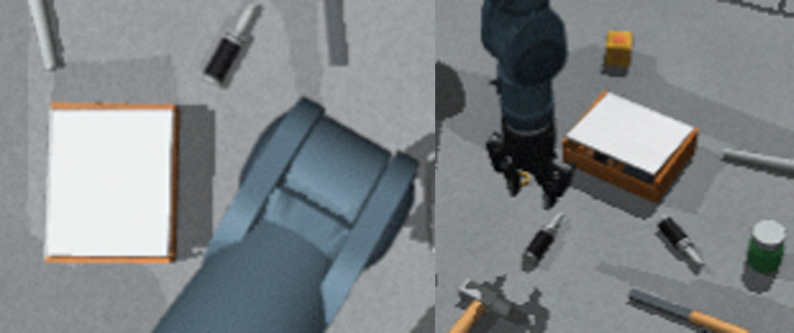

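move_arm(
  motion=[
    {"xyz": [0.14,0.15,0.8],"rot": [0,0,-0.1],"claw": -0.2},
    {"xyz": [0.14,0.15,1.8],"rot": [0,0,-0.1],"claw": -0.2},
    {"xyz": [0.14,0.15,2.6],"rot": [0,0,-0.1],"claw": -0.2},
    {"xyz": [0.14,0.15,3.2],"rot": [0,0,-0.1],"claw": -0.2},
    {"xyz": [0.14,0.15,3.6],"rot": [0,0,-0.1],"claw": -0.2},
    {"xyz": [0.14,0.15,3.75],"rot": [0,0,-0.1],"claw": -0.2},
    {"xyz": [0.14,0.15,3.83],"rot": [0,0,-0.1],"claw": -0.2},
    {"xyz": [0.14,0.15,3.83],"rot": [0,0,-0.1],"claw": -0.2},
  ],
)

```text
time: 8.2
eef_pos: [0.4788, -0.1902, 0.0125]
ee_rot: [-0.001, 0.686, 0.727, -0.0]
wrist_force: [0.3, -0.2, -0.7]
grip_width: 0.0511
grip_force: 0.0
```

```bash
python3 - <<'E'
from h import *
plan([.477,-.195,.011],.054)
S=snap('scene','scene2')
b=cv2.resize(S['color'][95:195,210:330,::-1],None,fx=6,fy=6,interpolation=cv2.INTER_CUBIC)
cv2.imwrite('pics/m2.png',b)
E
```

```text
t 8.2 tcp [ 0.4788 -0.1902  0.0125] F [ 0.26 -0.15 -0.73] q6 [-0.5   0.45 -0.45  0.67  0.    1.01] g 0.0511
xyz [-0.157 -0.07   0.049] rot [-0.01 -0.01  0.04]
```

View pics/m2.png

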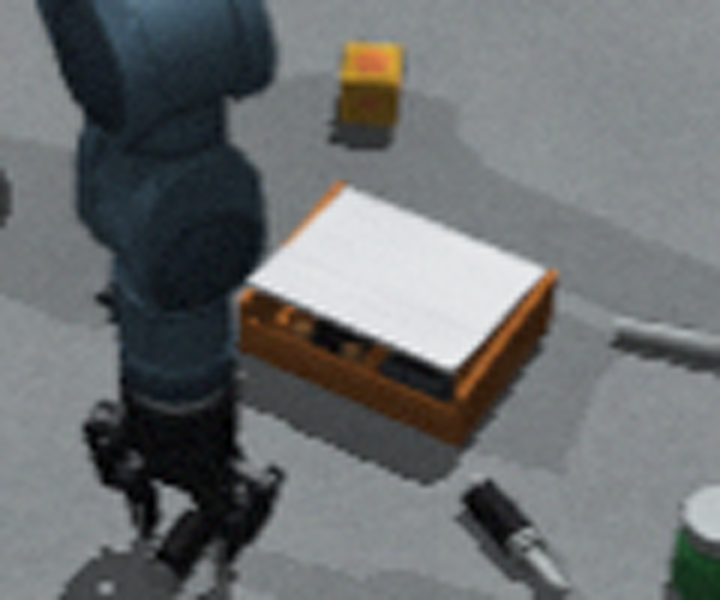

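The fingers straddle the barrel at crop (190,530), and the lid is rising. I'll close the gripper.

move_arm(
  motion=[
    {"xyz": [-0.15,0,0.03],"rot": [0,0,0],"claw": -0.2},
    {"xyz": [-0.15,0,0.03],"rot": [0,0,0],"claw": 0.2},
    {"xyz": [-0.15,0,0.03],"rot": [0,0,0],"claw": 0.4},
    {"xyz": [-0.15,0,0.03],"rot": [0,0,0],"claw": 1},
    {"xyz": [-0.15,0,0.03],"rot": [0,0,0],"claw": 1},
    {"xyz": [-0.15,0,0.03],"rot": [0,0,0],"claw": 1},
    {"xyz": [-0.15,0,0.03],"rot": [0,0,0],"claw": 1},
    {"xyz": [-0.15,0,0.03],"rot": [0,0,0],"claw": 1},
  ],
  squeeze=40,
)

```text
time: 8.92
eef_pos: [0.4802, -0.1965, 0.0128]
ee_rot: [0.001, 0.687, 0.727, -0.0]
wrist_force: [-1.0, 0.2, 6.3]
grip_width: 0.0227
grip_force: 40.0
```

move_arm(
  motion=[
    {"xyz": [0,0,-0.1],"rot": [0,0,0],"claw": 1},
    {"xyz": [0,0,-0.4],"rot": [0,0,0],"claw": 1},
    {"xyz": [0,0,-1.0],"rot": [0,0,0],"claw": 1},
    {"xyz": [0,0,-1.8],"rot": [0,0,0],"claw": 1},
    {"xyz": [0,0,-2.6],"rot": [0,0,0],"claw": 1},
    {"xyz": [0,0,-3.2],"rot": [0,0,0],"claw": 1},
    {"xyz": [0,0,-3.3],"rot": [0,0,0],"claw": 1},
    {"xyz": [0,0,-3.3],"rot": [0,0,0],"claw": 1},
  ],
)

```text
time: 9.58
eef_pos: [0.4806, -0.1963, 0.1123]
ee_rot: [0.001, 0.687, 0.727, 0.0]
wrist_force: [-1.0, -0.6, -2.1]
grip_width: 0.0231
grip_force: 39.4
```

```bash
python3 - <<'E'
from h import *
plan([.4745,.029,.11],-.0095)
E
```

```text
t 9.58 tcp [ 0.4806 -0.1963  0.1123] F [-1.04 -0.61 -2.1 ] q6 [-0.51  0.34 -0.32  0.91  0.    1.  ] g 0.0231
xyz [7.509 0.227 0.064] rot [0.03 0.01 0.64]
```

move_arm(
  motion=[
    {"xyz": [0.8,0,0],"rot": [0,0,0.3],"claw": 1},
    {"xyz": [1.6,0,0],"rot": [0,0,0.6],"claw": 1},
    {"xyz": [2.4,0,0],"rot": [0,0,0.6],"claw": 1},
    {"xyz": [3.0,0.1,0],"rot": [0,0,0.6],"claw": 1},
    {"xyz": [3.2,0.1,0],"rot": [0,0,0.6],"claw": 1},
    {"xyz": [3.2,0.1,0],"rot": [0,0,0.6],"claw": 1},
    {"xyz": [3.2,0.1,0],"rot": [0,0,0.6],"claw": 1},
    {"xyz": [3.2,0.1,0],"rot": [0,0,0.6],"claw": 1},
  ],
)

```text
time: 10.25
eef_pos: [0.4769, -0.1006, 0.1104]
ee_rot: [-0.0, 0.709, 0.705, -0.0]
wrist_force: [-0.5, -1.0, -1.7]
grip_width: 0.0229
grip_force: 39.4
```

```bash
python3 - <<'E'
from h import *
plan([.4745,.029,.11],-.0095)
S=snap('scene','scene3');T=snap('top','top3')
s=robot.state();print(proj(S,s['eef_pos']),proj(T,s['eef_pos']))
b=cv2.resize(S['color'][95:185,230:310,::-1],None,fx=5,fy=5,interpolation=cv2.INTER_CUBIC)
a=cv2.resize(T['color'][165:255,125:205,::-1],None,fx=5,fy=5,interpolation=cv2.INTER_CUBIC)
cv2.imwrite('pics/m3.png',np.hstack([b,a]))
E
```

```text
t 10.25 tcp [ 0.4769 -0.1006  0.1104] F [-0.47 -1.01 -1.66] q6 [-0.34  0.29 -0.4   0.89 -0.    1.24] g 0.0229
xyz [ 4.319 -0.109  0.012] rot [-0.01  0.    0.03]
[251.09883261 153.39670559] [214.4928509  218.65128114]
```

View pics/m3.png

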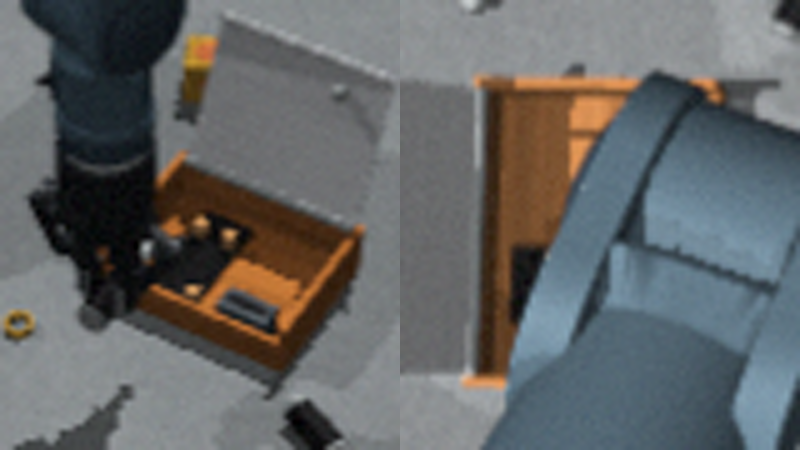

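```bash
python3 - <<'E'
from h import *
S=dict(np.load('scene3.npz')); s=lambda x,y:(230+(x+.5)/5-.5,95+(y+.5)/5-.5)
print('cheeks',atz(S,*s(216,230),.026).round(4), 'each',atz(S,*s(202,222),.026).round(4),atz(S,*s(230,238),.026).round(4))
for x,y in((.4769,-.0286),(.4769,-.034)):
  for z in(.1096,.114):
    p=proj(S,[x,y,z]);print('tip pred crop',((p-[230,95]+.5)*5-.5).round(1))
print('tip seen',atz(S,*s(178,242),.1096))
# case end wall tops
for n,q in dict(pxmy=(287,343),pxpy=(362,230),mxpy=(184,157)).items(): print(n,atz(S,*s(*q),.052).round(4))
c=cv2.resize(S['color'][125:170,245:300,::-1],None,fx=14,fy=13,interpolation=cv2.INTER_CUBIC)
cv2.imwrite('pics/m4.png',c)
E
```

```text
cheeks [0.4789 0.0769 0.026 ] each [0.4638 0.0792 0.026 ] [0.494  0.0746 0.026 ]
tip pred crop [152.9 238. ]
tip pred crop [152.9 234.2]
tip pred crop [149.5 242.2]
tip pred crop [149.5 238.4]
tip seen [ 0.4967081  -0.02226463  0.1096    ]
pxmy [ 0.6026 -0.0278  0.052 ]
pxpy [0.5977 0.117  0.052 ]
mxpy [0.4235 0.1179 0.052 ]
```

View pics/m4.png

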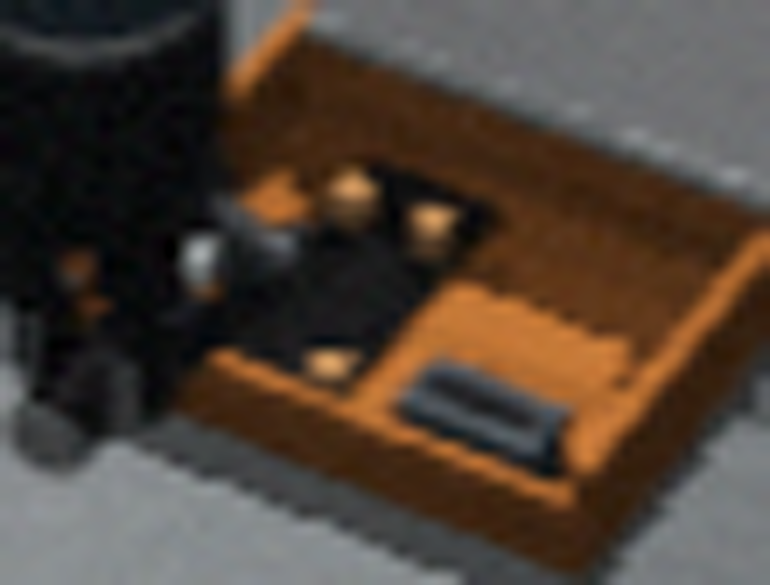

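```bash
python3 - <<'E'
from h import *
S=dict(np.load('scene3.npz')); f=lambda p:(((p-[245,125]+.5)*[14,13])-.5).round(0)
for n,y in(('rear',-.1326),('shoulder',-.0686),('tip',-.0286)): print(n,f(proj(S,[.4769,y,.1096])))
g=lambda x,y:((x+.5)/14-.5+245,(y+.5)/13-.5+125)
print('obs rear',atz(S,*g(52,430),.1096),'obs tip',atz(S,*g(205,252),.1096))
for n,q in dict(ch1=(350,185),ch2=(435,218),wch=(330,362)).items(): print(n,atz(S,*g(*q),.026).round(4))
print('latch box corners (top, z36)',[atz(S,*g(*q),.036).round(4) for q in((440,362),(570,410),(550,450),(405,402))])
E
```

```text
rear [ 33. 445.]
shoulder [149. 311.]
tip [219. 230.]
obs rear [ 0.47842777 -0.12483992  0.1096    ] obs tip [ 0.47824756 -0.03896372  0.1096    ]
ch1 [0.4613 0.0794 0.026 ]
ch2 [0.4914 0.0793 0.026 ]
wch [0.4954 0.0066 0.026 ]
latch box corners (top, z36) [array([0.5283, 0.015 , 0.036 ]), array([0.5718, 0.0162, 0.036 ]), array([ 0.5748, -0.0019,  0.036 ]), array([ 0.5277, -0.0055,  0.036 ])]
```

move_arm(
  motion=[
    {"xyz": [0.8,-0.06,0],"rot": [0,0,0],"claw": 1},
    {"xyz": [1.8,-0.06,0],"rot": [0,0,0],"claw": 1},
    {"xyz": [2.8,-0.06,0],"rot": [0,0,0],"claw": 1},
    {"xyz": [3.7,-0.06,0],"rot": [0,0,0.03],"claw": 1},
    {"xyz": [4.2,-0.06,0],"rot": [0,0,0.03],"claw": 1},
    {"xyz": [4.38,-0.06,0],"rot": [0,0,0.03],"claw": 1},
    {"xyz": [4.38,-0.06,0],"rot": [0,0,0.03],"claw": 1},
    {"xyz": [4.38,-0.06,0],"rot": [0,0,0.03],"claw": 1},
  ],
)

```text
time: 11.02
eef_pos: [0.4764, 0.0307, 0.111]
ee_rot: [0.0, 0.71, 0.704, -0.0]
wrist_force: [0.6, -0.9, -0.9]
grip_width: 0.0229
grip_force: 39.4
```

```bash
python3 - <<'E'
from h import *
plan([.475,.031,.042],-.0095)
E
```

```text
t 11.02 tcp [0.4764 0.0307 0.111 ] F [ 0.64 -0.95 -0.93] q6 [-0.07  0.27 -0.42  0.88 -0.    1.51] g 0.0229
xyz [ 0.012 -0.046  2.298] rot [0.   0.01 0.  ]
```

move_arm(
  motion=[
    {"xyz": [0,-0.05,0.5],"rot": [0,0,0],"claw": 1},
    {"xyz": [0,-0.05,1.2],"rot": [0,0,0],"claw": 1},
    {"xyz": [0,-0.05,1.8],"rot": [0,0,0],"claw": 1},
    {"xyz": [0,-0.05,2.1],"rot": [0,0,0],"claw": 1},
    {"xyz": [0,-0.05,2.2],"rot": [0,0,0],"claw": 1},
    {"xyz": [0,-0.05,2.25],"rot": [0,0,0],"claw": 1},
    {"xyz": [0,-0.05,2.25],"rot": [0,0,0],"claw": 1},
    {"xyz": [0,-0.05,2.25],"rot": [0,0,0],"claw": 1},
  ],
)

```text
time: 11.68
eef_pos: [0.4755, 0.0313, 0.0443]
ee_rot: [0.001, 0.71, 0.704, 0.001]
wrist_force: [-0.6, 0.6, -1.9]
grip_width: 0.0234
grip_force: 39.4
```

```bash
python3 - <<'E'
from h import *
plan([.475,.031,.023],-.0095)
S=snap('scene','scene5')
c=cv2.resize(S['color'][120:170,245:300,::-1],None,fx=14,fy=12,interpolation=cv2.INTER_CUBIC)
cv2.imwrite('pics/m5.png',c)
x,y,z=robot.state()['eef_pos']; f=lambda p:(((p-[245,120]+.5)*[14,12])-.5).round(0)
for n,d in(('rear',-.032),('shoulder',.032),('tip',.072)): print(n,f(proj(S,[x,y+d,z-.001])))
E
```

```text
t 11.68 tcp [0.4755 0.0313 0.0443] F [-0.59  0.63 -1.88] q6 [-0.07  0.34 -0.52  0.71 -0.    1.51] g 0.0234
xyz [-0.008 -0.019  0.709] rot [0.02 0.   0.  ]
rear [261. 353.]
shoulder [366. 239.]
tip [429. 170.]
```

View pics/m5.png

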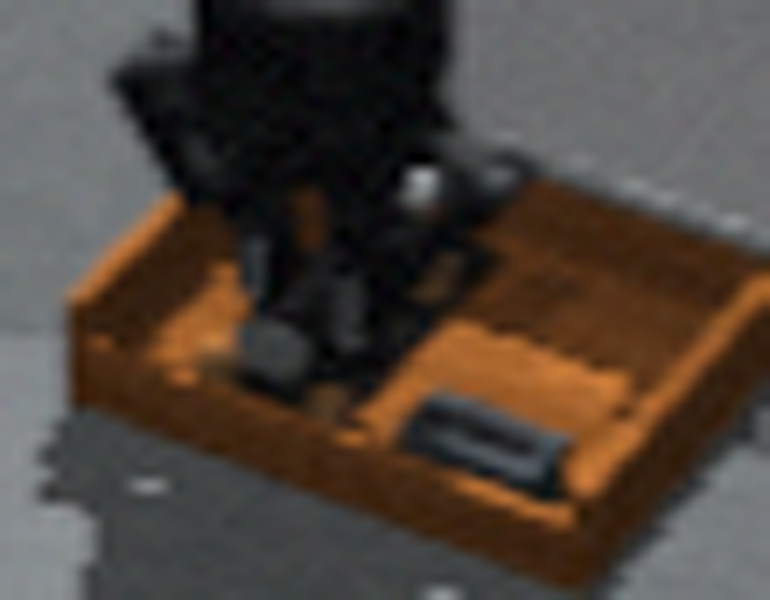

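```bash
python3 - <<'E'
from h import *
S=dict(np.load('scene5.npz')); g=lambda x,y:((x+.5)/14-.5+245,(y+.5)/12-.5+120)
for n,q,z in(('+ch',(328,398),.026),('-ch',(211,360),.026),('rear',(275,352),.0433)): print(n,atz(S,*g(*q),z).round(4))
E
```

```text
+ch [0.4958 0.0046 0.026 ]
-ch [0.4562 0.0027 0.026 ]
rear [0.4789 0.0016 0.0433]
```

move_arm(
  motion=[
    {"xyz": [0,-0.06,0],"rot": [0,0,0],"claw": 1},
    {"xyz": [0,-0.06,0.1],"rot": [0,0,0],"claw": 1},
    {"xyz": [0,-0.06,0.2],"rot": [0,0,0],"claw": 1},
    {"xyz": [0,-0.06,0.3],"rot": [0,0,0],"claw": 1},
    {"xyz": [0,-0.06,0.4],"rot": [0,0,0],"claw": 1},
    {"xyz": [0,-0.06,0.45],"rot": [0,0,0],"claw": 1},
    {"xyz": [0,-0.06,0.45],"rot": [0,0,0],"claw": 1},
    {"xyz": [0,-0.06,0.45],"rot": [0,0,0],"claw": 1},
  ],
)

```text
time: 12.4
eef_pos: [0.4726, 0.0316, 0.0297]
ee_rot: [-0.0, 0.71, 0.704, -0.0]
wrist_force: [0.5, -0.1, -2.1]
grip_width: 0.0229
grip_force: 39.4
```

move_arm(
  motion=[
    {"xyz": [0,0,0.06],"rot": [0,0,0],"claw": 1},
    {"xyz": [0,0,0.1],"rot": [0,0,0],"claw": 1},
    {"xyz": [0,0,0.14],"rot": [0,0,0],"claw": 1},
    {"xyz": [0,0,0.17],"rot": [0,0,0],"claw": 1},
    {"xyz": [0,0,0.19],"rot": [0,0,0],"claw": 1},
    {"xyz": [0,0,0.2],"rot": [0,0,0],"claw": 1},
    {"xyz": [0,0,0.2],"rot": [0,0,0],"claw": 1},
    {"xyz": [0,0,0.2],"rot": [0,0,0],"claw": 1},
  ],
)

```text
time: 13.07
eef_pos: [0.4728, 0.0316, 0.0239]
ee_rot: [0.0, 0.71, 0.704, -0.0]
wrist_force: [-0.4, 0.1, -1.0]
grip_width: 0.0232
grip_force: 39.4
```

move_arm(
  motion=[
    {"xyz": [0,0,0.01],"rot": [0,0,0],"claw": 1},
    {"xyz": [0,0,0.02],"rot": [0,0,0],"claw": 1},
    {"xyz": [0,0,0.03],"rot": [0,0,0],"claw": 1},
    {"xyz": [0,0,0.04],"rot": [0,0,0],"claw": 1},
    {"xyz": [0,0,0.05],"rot": [0,0,0],"claw": 1},
    {"xyz": [0,0,0.05],"rot": [0,0,0],"claw": 1},
    {"xyz": [0,0,0.05],"rot": [0,0,0],"claw": 1},
    {"xyz": [0,0,0.05],"rot": [0,0,0],"claw": 1},
  ],
)

```text
time: 13.73
eef_pos: [0.4728, 0.0316, 0.0227]
ee_rot: [0.0, 0.71, 0.704, 0.0]
wrist_force: [-2.1, -0.3, 5.7]
grip_width: 0.0232
grip_force: 40.2
```

On the pad at the expected height, with 6 N of contact. I'll release with a small opening, then lift.

move_arm(
  motion=[
    {"xyz": [0,0,0],"rot": [0,0,0],"claw": 0.3},
    {"xyz": [0,0,0],"rot": [0,0,0],"claw": 0.2},
    {"xyz": [0,0,0],"rot": [0,0,0],"claw": 0.1},
    {"xyz": [0,0,0],"rot": [0,0,0],"claw": 0.1},
    {"xyz": [0,0,0],"rot": [0,0,0],"claw": 0.1},
    {"xyz": [0,0,0],"rot": [0,0,0],"claw": 0.1},
    {"xyz": [0,0,-0.1],"rot": [0,0,0],"claw": 0.1},
    {"xyz": [0,0,-0.3],"rot": [0,0,0],"claw": 0.1},
  ],
)

```text
time: 14.4
eef_pos: [0.472, 0.0316, 0.0311]
ee_rot: [-0.001, 0.71, 0.704, -0.001]
wrist_force: [0.1, -0.1, -0.0]
grip_width: 0.0381
grip_force: 0.0
```

move_arm(
  motion=[
    {"xyz": [0,0,-0.4],"rot": [0,0,0],"claw": 0.1},
    {"xyz": [0,0,-1.0],"rot": [0,0,0],"claw": 0.1},
    {"xyz": [0,0,-2.0],"rot": [0,0,0],"claw": 0.1},
    {"xyz": [-1,0,-3.0],"rot": [0,0,0],"claw": 0.1},
    {"xyz": [-2,0,-4.0],"rot": [0,0,0],"claw": 0.4},
    {"xyz": [-3,0,-5.0],"rot": [0,0,0],"claw": 1},
    {"xyz": [-3,0,-6.2],"rot": [0,0,0],"claw": 1},
    {"xyz": [-3,0,-7.2],"rot": [0,0,0],"claw": 1},
  ],
)

```text
time: 15.07
eef_pos: [0.472, -0.0601, 0.2506]
ee_rot: [0.001, 0.711, 0.703, 0.0]
wrist_force: [0.4, 0.3, 0.4]
grip_width: 0.0001
grip_force: 0.0
```

```bash
python3 - <<'E'
from h import *
plan([.505,.24,.29],0)
S=snap('scene','scene6');T=snap('top','top6')
b=cv2.resize(S['color'][90:180,230:310,::-1],None,fx=5,fy=6,interpolation=cv2.INTER_CUBIC)
a=cv2.resize(T['color'][165:255,125:205,::-1],None,fx=5,fy=6,interpolation=cv2.INTER_CUBIC)
cv2.imwrite('pics/m6.png',np.hstack([b,a]))
E
```

```text
t 15.07 tcp [ 0.472  -0.0601  0.2506] F [0.41 0.33 0.44] q6 [-0.26  0.17 -0.17  1.23 -0.    1.32] g 0.0001
xyz [10.015  0.983 -1.32 ] rot [ 0.02  0.01 -0.11]
```

View pics/m6.png

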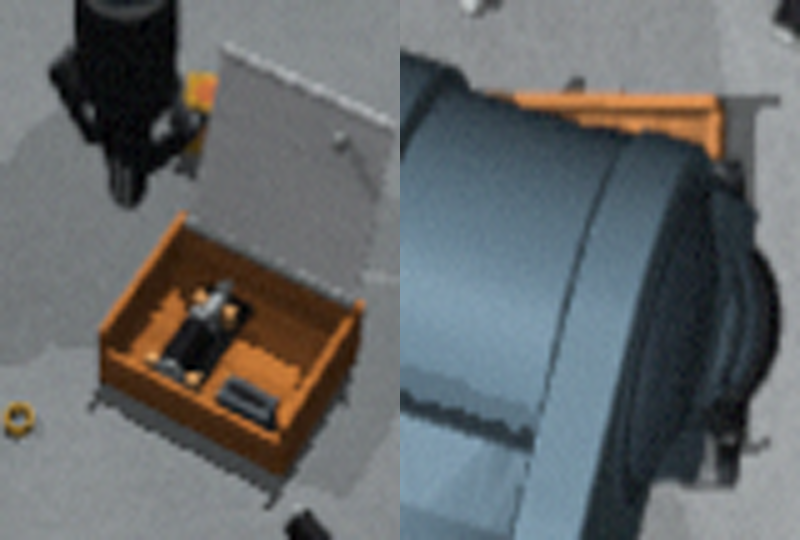

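The handpiece lies between both cheek pairs, at left crop (205,330), and the lid is fully open. I'll go over the lid to the far side of the hinge to push it shut.

move_arm(
  motion=[
    {"xyz": [1.0,0.3,-0.3],"rot": [0,0,0],"claw": 1},
    {"xyz": [2.3,0.6,-0.3],"rot": [0,0,0],"claw": 1},
    {"xyz": [3.6,1.0,-0.3],"rot": [0,0,0],"claw": 1},
    {"xyz": [4.9,1.0,-0.3],"rot": [0,0,0],"claw": 1},
    {"xyz": [6.2,1.0,-0.3],"rot": [0,0,0],"claw": 1},
    {"xyz": [7.5,1.0,-0.3],"rot": [0,0,0],"claw": 1},
    {"xyz": [8.8,1.0,-0.3],"rot": [0,0,0],"claw": 1},
    {"xyz": [10.1,1.0,-0.3],"rot": [0,0,0],"claw": 1},
  ],
)

```text
time: 15.83
eef_pos: [0.5038, 0.2463, 0.256]
ee_rot: [-0.0, 0.71, 0.704, -0.0]
wrist_force: [0.8, -0.4, -0.3]
grip_width: -0.0
grip_force: 0.0
```

```bash
python3 - <<'E'
from h import *
plan([.503,.25,.153],0)
pts=[(115,.191,.153),(90,.1335,.153)]
for th in range(75,-1,-15):
    t=np.radians(th); r=.098+.0325*(1-th/90)
    pts.append((th,.1195-r*np.cos(t)+.003*np.sin(t)+.011,.048+r*np.sin(t)+.003*np.cos(t)+.008))
for p,q in zip(pts,[pts[0]]+pts): print(p[0],np.round(p[1:],4),'units d(x,z)',np.round([(p[1]-q[1])/.03,-(p[2]-q[2])/.03],2))
E
```

```text
t 15.83 tcp [0.5038 0.2463 0.256 ] F [ 0.76 -0.44 -0.29] q6 [ 0.34  0.35  0.08  1.3  -0.    1.92] g -0.0
xyz [ 0.124 -0.025  3.434] rot [-0.01  0.   -0.08]
115 [0.191 0.153] units d(x,z) [ 0. -0.]
90 [0.1335 0.153 ] units d(x,z) [-1.92 -0.  ]
75 [0.1066 0.1567] units d(x,z) [-0.9  -0.12]
60 [0.0787 0.1518] units d(x,z) [-0.93  0.16]
45 [0.0518 0.1389] units d(x,z) [-0.89  0.43]
30 [0.0284 0.1184] units d(x,z) [-0.78  0.68]
15 [0.0105 0.0913] units d(x,z) [-0.6   0.91]
0 [-0.     0.059] units d(x,z) [-0.35  1.08]
```

move_arm(
  motion=[
    {"xyz": [0.1,0,0.8],"rot": [0,0,-0.08],"claw": 1},
    {"xyz": [0.1,0,1.8],"rot": [0,0,-0.08],"claw": 1},
    {"xyz": [0.1,0,2.8],"rot": [0,0,-0.08],"claw": 1},
    {"xyz": [0,0,3.3],"rot": [0,0,-0.08],"claw": 1},
    {"xyz": [-0.3,0,3.43],"rot": [0,0,-0.08],"claw": 1},
    {"xyz": [-0.7,0,3.43],"rot": [0,0,-0.08],"claw": 1},
    {"xyz": [-1.0,0,3.43],"rot": [0,0,-0.08],"claw": 1},
    {"xyz": [-1.2,0,3.43],"rot": [0,0,-0.08],"claw": 1},
  ],
)

```text
time: 16.5
eef_pos: [0.5053, 0.207, 0.1551]
ee_rot: [0.001, 0.708, 0.706, 0.001]
wrist_force: [0.6, -0.7, -0.2]
grip_width: 0.0001
grip_force: 0.0
```

move_arm(
  motion=[
    {"xyz": [-0.15,0,0],"rot": [0,0,0],"claw": 1},
    {"xyz": [-0.3,0,0],"rot": [0,0,0],"claw": 1},
    {"xyz": [-0.45,0,0],"rot": [0,0,0],"claw": 1},
    {"xyz": [-0.6,0,0],"rot": [0,0,0],"claw": 1},
    {"xyz": [-0.75,0,0],"rot": [0,0,0],"claw": 1},
    {"xyz": [-0.9,0,0],"rot": [0,0,0],"claw": 1},
    {"xyz": [-1.05,0,0],"rot": [0,0,0],"claw": 1},
    {"xyz": [-1.2,0,0],"rot": [0,0,0],"claw": 1},
  ],
)

```text
time: 17.17
eef_pos: [0.5044, 0.1722, 0.1537]
ee_rot: [0.0, 0.707, 0.707, 0.0]
wrist_force: [-0.6, 2.7, 2.1]
grip_width: -0.0001
grip_force: 1.1
```

move_arm(
  motion=[
    {"xyz": [-0.16,0,0],"rot": [0,0,0],"claw": 1},
    {"xyz": [-0.32,0,0],"rot": [0,0,0],"claw": 1},
    {"xyz": [-0.48,0,0],"rot": [0,0,0],"claw": 1},
    {"xyz": [-0.64,0,0],"rot": [0,0,0],"claw": 1},
    {"xyz": [-0.8,0,0],"rot": [0,0,0],"claw": 1},
    {"xyz": [-0.96,0,0],"rot": [0,0,0],"claw": 1},
    {"xyz": [-1.12,0,0],"rot": [0,0,0],"claw": 1},
    {"xyz": [-1.28,0,0],"rot": [0,0,0],"claw": 1},
  ],
)

```text
time: 17.83
eef_pos: [0.5043, 0.1338, 0.1549]
ee_rot: [0.0, 0.707, 0.707, 0.001]
wrist_force: [-3.1, 3.1, 9.9]
grip_width: 0.0
grip_force: 3.0
```

move_arm(
  motion=[
    {"xyz": [-0.12,0,-0.02],"rot": [0,0,0],"claw": 1},
    {"xyz": [-0.23,0,-0.04],"rot": [0,0,0],"claw": 1},
    {"xyz": [-0.34,0,-0.06],"rot": [0,0,0],"claw": 1},
    {"xyz": [-0.46,0,-0.08],"rot": [0,0,0],"claw": 1},
    {"xyz": [-0.57,0,-0.1],"rot": [0,0,0],"claw": 1},
    {"xyz": [-0.68,0,-0.12],"rot": [0,0,0],"claw": 1},
    {"xyz": [-0.8,0,-0.12],"rot": [0,0,0],"claw": 1},
    {"xyz": [-0.9,0,-0.12],"rot": [0,0,0],"claw": 1},
  ],
)

```text
time: 18.5
eef_pos: [0.504, 0.1066, 0.1569]
ee_rot: [-0.0, 0.707, 0.707, -0.0]
wrist_force: [-0.5, 1.7, -1.1]
grip_width: -0.0001
grip_force: 1.2
```

move_arm(
  motion=[
    {"xyz": [-0.12,0,0.01],"rot": [0,0,0],"claw": 1},
    {"xyz": [-0.24,0,0.02],"rot": [0,0,0],"claw": 1},
    {"xyz": [-0.35,0,0.04],"rot": [0,0,0],"claw": 1},
    {"xyz": [-0.47,0,0.06],"rot": [0,0,0],"claw": 1},
    {"xyz": [-0.58,0,0.08],"rot": [0,0,0],"claw": 1},
    {"xyz": [-0.7,0,0.1],"rot": [0,0,0],"claw": 1},
    {"xyz": [-0.82,0,0.13],"rot": [0,0,0],"claw": 1},
    {"xyz": [-0.93,0,0.16],"rot": [0,0,0],"claw": 1},
  ],
)

```text
time: 19.17
eef_pos: [0.5043, 0.0787, 0.1523]
ee_rot: [0.0, 0.707, 0.707, 0.0]
wrist_force: [0.9, 2.7, 0.1]
grip_width: 0.0002
grip_force: 1.2
```

move_arm(
  motion=[
    {"xyz": [-0.12,0,0.04],"rot": [0,0,0],"claw": 1},
    {"xyz": [-0.23,0,0.09],"rot": [0,0,0],"claw": 1},
    {"xyz": [-0.34,0,0.14],"rot": [0,0,0],"claw": 1},
    {"xyz": [-0.46,0,0.19],"rot": [0,0,0],"claw": 1},
    {"xyz": [-0.57,0,0.25],"rot": [0,0,0],"claw": 1},
    {"xyz": [-0.68,0,0.31],"rot": [0,0,0],"claw": 1},
    {"xyz": [-0.79,0,0.37],"rot": [0,0,0],"claw": 1},
    {"xyz": [-0.89,0,0.43],"rot": [0,0,0],"claw": 1},
  ],
)

```text
time: 19.83
eef_pos: [0.5043, 0.0519, 0.1393]
ee_rot: [0.0, 0.707, 0.707, -0.0]
wrist_force: [-0.2, 2.8, 0.8]
grip_width: -0.0001
grip_force: 1.3
```

Forces are a few newtons and as expected, so I'll follow the arc down.

move_arm(
  motion=[
    {"xyz": [-0.1,0,0.08],"rot": [0,0,0],"claw": 1},
    {"xyz": [-0.2,0,0.16],"rot": [0,0,0],"claw": 1},
    {"xyz": [-0.3,0,0.24],"rot": [0,0,0],"claw": 1},
    {"xyz": [-0.4,0,0.32],"rot": [0,0,0],"claw": 1},
    {"xyz": [-0.5,0,0.41],"rot": [0,0,0],"claw": 1},
    {"xyz": [-0.6,0,0.5],"rot": [0,0,0],"claw": 1},
    {"xyz": [-0.7,0,0.59],"rot": [0,0,0],"claw": 1},
    {"xyz": [-0.78,0,0.68],"rot": [0,0,0],"claw": 1},
  ],
)

```text
time: 20.5
eef_pos: [0.5043, 0.0286, 0.1188]
ee_rot: [0.0, 0.707, 0.707, -0.0]
wrist_force: [0.3, 3.0, 0.9]
grip_width: 0.0001
grip_force: 1.4
```

move_arm(
  motion=[
    {"xyz": [-0.08,0,0.11],"rot": [0,0,0],"claw": 1},
    {"xyz": [-0.16,0,0.22],"rot": [0,0,0],"claw": 1},
    {"xyz": [-0.24,0,0.33],"rot": [0,0,0],"claw": 1},
    {"xyz": [-0.32,0,0.44],"rot": [0,0,0],"claw": 1},
    {"xyz": [-0.39,0,0.56],"rot": [0,0,0],"claw": 1},
    {"xyz": [-0.46,0,0.67],"rot": [0,0,0],"claw": 1},
    {"xyz": [-0.53,0,0.79],"rot": [0,0,0],"claw": 1},
    {"xyz": [-0.6,0,0.91],"rot": [0,0,0],"claw": 1},
  ],
)

```text
time: 21.17
eef_pos: [0.5043, 0.0107, 0.0914]
ee_rot: [0.0, 0.707, 0.707, -0.0]
wrist_force: [-0.4, 3.6, 1.7]
grip_width: -0.0004
grip_force: 1.6
```

move_arm(
  motion=[
    {"xyz": [-0.06,0,0.13],"rot": [0,0,0],"claw": 1},
    {"xyz": [-0.12,0,0.26],"rot": [0,0,0],"claw": 1},
    {"xyz": [-0.18,0,0.39],"rot": [0,0,0],"claw": 1},
    {"xyz": [-0.24,0,0.52],"rot": [0,0,0],"claw": 1},
    {"xyz": [-0.28,0,0.65],"rot": [0,0,0],"claw": 1},
    {"xyz": [-0.31,0,0.78],"rot": [0,0,0],"claw": 1},
    {"xyz": [-0.33,0,0.91],"rot": [0,0,0],"claw": 1},
    {"xyz": [-0.35,0,1.05],"rot": [0,0,0],"claw": 1},
  ],
)

```text
time: 21.83
eef_pos: [0.5043, 0.0003, 0.0599]
ee_rot: [0.0, 0.707, 0.707, -0.0]
wrist_force: [-1.5, 2.7, 3.8]
grip_width: -0.0001
grip_force: 1.7
```

move_arm(
  motion=[
    {"xyz": [0,0,0.05],"rot": [0,0,0],"claw": 1},
    {"xyz": [0,0,0.1],"rot": [0,0,0],"claw": 1},
    {"xyz": [0,0,0.15],"rot": [0,0,0],"claw": 1},
    {"xyz": [0,0,0.2],"rot": [0,0,0],"claw": 1},
    {"xyz": [0,0,0.24],"rot": [0,0,0],"claw": 1},
    {"xyz": [0,0,0.28],"rot": [0,0,0],"claw": 1},
    {"xyz": [0,0,0.31],"rot": [0,0,0],"claw": 1},
    {"xyz": [0,0,0.31],"rot": [0,0,0],"claw": 1},
  ],
)

```text
time: 22.5
eef_pos: [0.5043, 0.0002, 0.0512]
ee_rot: [0.0, 0.707, 0.707, -0.0]
wrist_force: [-1.3, 1.1, 4.9]
grip_width: 0.0003
grip_force: 2.4
```

move_arm(
  motion=[
    {"xyz": [0,0,0.01],"rot": [0,0,0],"claw": 1},
    {"xyz": [0,0,0.02],"rot": [0,0,0],"claw": 1},
    {"xyz": [0,0,0.03],"rot": [0,0,0],"claw": 1},
    {"xyz": [0,0,0.04],"rot": [0,0,0],"claw": 1},
    {"xyz": [0,0,0.04],"rot": [0,0,0],"claw": 1},
    {"xyz": [0,0,0.04],"rot": [0,0,0],"claw": 1},
    {"xyz": [0,0,0.04],"rot": [0,0,0],"claw": 1},
    {"xyz": [0,0,0.04],"rot": [0,0,0],"claw": 1},
  ],
)

```text
time: 23.17
eef_pos: [0.5042, 0.0003, 0.0497]
ee_rot: [0.0, 0.707, 0.707, -0.0]
wrist_force: [-0.8, -0.1, 5.2]
grip_width: 0.0001
grip_force: 1.8
```

move_arm(
  motion=[
    {"xyz": [0,0,0.01],"rot": [0,0,0],"claw": 1},
    {"xyz": [0,0,0.02],"rot": [0,0,0],"claw": 1},
    {"xyz": [0,0,0.03],"rot": [0,0,0],"claw": 1},
    {"xyz": [0,0,0.04],"rot": [0,0,0],"claw": 1},
    {"xyz": [0,0,0.04],"rot": [0,0,0],"claw": 1},
    {"xyz": [0,0,0.04],"rot": [0,0,0],"claw": 1},
    {"xyz": [0,0,0.04],"rot": [0,0,0],"claw": 1},
    {"xyz": [0,0,0.04],"rot": [0,0,0],"claw": 1},
  ],
)

```text
time: 23.83
eef_pos: [0.5043, 0.0004, 0.0486]
ee_rot: [0.0, 0.707, 0.707, -0.0]
wrist_force: [-0.1, -0.1, 5.5]
grip_width: 0.0001
grip_force: 2.6
```

move_arm(
  motion=[
    {"xyz": [0,0,0.01],"rot": [0,0,0],"claw": 1},
    {"xyz": [0,0,0.02],"rot": [0,0,0],"claw": 1},
    {"xyz": [0,0,0.03],"rot": [0,0,0],"claw": 1},
    {"xyz": [0,0,0.03],"rot": [0,0,0],"claw": 1},
    {"xyz": [0,0,0.03],"rot": [0,0,0],"claw": 1},
    {"xyz": [0,0,0.03],"rot": [0,0,0],"claw": 1},
    {"xyz": [0,0,0.03],"rot": [0,0,0],"claw": 1},
    {"xyz": [0,0,0.03],"rot": [0,0,0],"claw": 1},
  ],
)

```text
time: 24.5
eef_pos: [0.5043, 0.0004, 0.0481]
ee_rot: [0.0, 0.707, 0.707, 0.0]
wrist_force: [-2.0, -0.3, 7.4]
grip_width: 0.0004
grip_force: 4.0
```

move_arm(
  motion=[
    {"xyz": [0,0,0.01],"rot": [0,0,0],"claw": 1},
    {"xyz": [0,0,0.02],"rot": [0,0,0],"claw": 1},
    {"xyz": [0,0,0.02],"rot": [0,0,0],"claw": 1},
    {"xyz": [0,0,0.02],"rot": [0,0,0],"claw": 1},
    {"xyz": [0,0,0.02],"rot": [0,0,0],"claw": 1},
    {"xyz": [0,0,0.02],"rot": [0,0,0],"claw": 1},
    {"xyz": [0,0,0.02],"rot": [0,0,0],"claw": 1},
    {"xyz": [0,0,0.02],"rot": [0,0,0],"claw": 1},
  ],
)

```text
time: 25.17
eef_pos: [0.5043, 0.0004, 0.0478]
ee_rot: [0.0, 0.707, 0.707, 0.0]
wrist_force: [-2.1, 0.5, 10.5]
grip_width: 0.0002
grip_force: 5.2
```

At the stop with 10 N. I'll let go and back off.

move_arm(
  motion=[
    {"xyz": [0,0,-0.1],"rot": [0,0,0],"claw": 1},
    {"xyz": [0,0,-0.25],"rot": [0,0,0],"claw": 1},
    {"xyz": [0,0,-0.4],"rot": [0,0,0],"claw": 1},
    {"xyz": [0,0,-0.6],"rot": [0,0,0],"claw": 1},
    {"xyz": [0,0,-0.8],"rot": [0,0,0],"claw": 1},
    {"xyz": [0,0,-0.9],"rot": [0,0,0],"claw": 1},
    {"xyz": [0,0,-0.9],"rot": [0,0,0],"claw": 1},
    {"xyz": [0,0,-0.9],"rot": [0,0,0],"claw": 1},
  ],
)

```text
time: 25.83
eef_pos: [0.5043, 0.0005, 0.0741]
ee_rot: [0.0, 0.707, 0.707, 0.0]
wrist_force: [-0.3, -0.2, 0.4]
grip_width: 0.0003
grip_force: 0.0
```

move_arm(
  motion=[
    {"xyz": [0,0,-1],"rot": [0,0,0],"claw": 1},
    {"xyz": [-1,0,-2],"rot": [0,0,0],"claw": 1},
    {"xyz": [-2,0,-3],"rot": [0,0,0],"claw": 1},
    {"xyz": [-3,0,-4],"rot": [0,0,0],"claw": 1},
    {"xyz": [-4.2,0,-4.5],"rot": [0,0,0],"claw": 1},
    {"xyz": [-5.4,0,-4.5],"rot": [0,0,0],"claw": 1},
    {"xyz": [-6.6,0,-4.5],"rot": [0,0,0],"claw": 1},
    {"xyz": [-7.8,0,-4.5],"rot": [0,0,0],"claw": 1},
  ],
)

```text
time: 26.5
eef_pos: [0.5039, -0.2353, 0.2093]
ee_rot: [0.0, 0.707, 0.707, 0.0]
wrist_force: [-0.1, 0.8, 0.3]
grip_width: 0.0001
grip_force: 0.0
```

move_arm(
  motion=[
    {"xyz": [-1,0,0],"rot": [0,0,0],"claw": 1},
    {"xyz": [-2,0,0],"rot": [0,0,0],"claw": 1},
    {"xyz": [-3,-0.5,0],"rot": [0,0,0],"claw": 1},
    {"xyz": [-4,-1,0],"rot": [0,0,0],"claw": 1},
    {"xyz": [-4,-1,0],"rot": [0,0,0],"claw": 1},
    {"xyz": [-4,-1,0],"rot": [0,0,0],"claw": 1},
    {"xyz": [-4,-1,0],"rot": [0,0,0],"claw": 1},
    {"xyz": [-4,-1,0],"rot": [0,0,0],"claw": 1},
  ],
)

```text
time: 27.17
eef_pos: [0.4742, -0.3524, 0.2087]
ee_rot: [-0.0, 0.707, 0.707, 0.0]
wrist_force: [0.4, 0.5, -0.7]
grip_width: -0.0
grip_force: 0.0
```

```bash
python3 - <<'E'
from h import *
for n,(a,b,c,d) in dict(top=(178,245,137,192),scene=(122,172,248,305)).items():
    i=snap(n,n+'9')['color'].astype(int); j=np.load(n+'0.npz')['color'].astype(int); k=np.load(n+('3' if n=='top' else '6')+'.npz')['color'].astype(int)
    f=lambda p,q:(np.abs(p-q)[a:b,c:d].max(2)>50).sum()
    print(n,'changed px vs start',f(i,j),'| open lid vs start',f(k,j),'of',(b-a)*(d-c))
s=robot.state();print(s['time'],s['eef_pos'],s['wrist_force'])
E
```

```text
top changed px vs start 0 | open lid vs start 3144 of 3685
scene changed px vs start 0 | open lid vs start 1117 of 2850
27.2667 [ 0.47451073 -0.35232055  0.20902655] [-0.04043726 -0.40209156  0.05071344]
```

```bash
python3 -c "
from station import robot
print(robot.sign_off())"
```

```text
the job is handed in; nothing more can be done
None
```

The handpiece is in its rests with the nose to the hinge and the lid is latched shut. The case looked the same as at the start in both cameras about 1.4 s after I let go. I handed the job in at about 27 s, but the sign-off gave no verdict.

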